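# Close and bed the filter cover of a bench dust extractor

### The arm

A 6-joint arm with a two-finger parallel gripper is mounted at the origin on the work surface. World frame = base frame: x ahead of the robot, y to its left, z up, the work surface at z = 0. Lengths are in m, angles in rad, forces in N, time in s.
With the tool pointing down it reaches from about 0.35 to 0.975 m from the base axis. Payload 4.9 kg.
Tool frame: the origin (TCP) lies midway between the tips of the shut fingers; the grasp point (between the pads) lies 19 mm behind it; z points along the fingers, y is the line along which they close (so a half turn about z gives the same grasp; the last joint's range is limited). The gripper opens to 85 mm and grips with 20 to 120 N. Pads are 22 mm wide; open, the fingers measure 114 mm over their backs; the gripper's body (76 mm by 85 mm) begins 54 mm behind the grasp point. The pads swing forward as they close: fully open they stand 13 mm farther back than shut.
Start: joints at [1.136, 0.053, 1.613, -0, 1.476, -0.119], TCP at [0.194, 0.594, 0.231] pointing down, gripper open.
Joint ranges: [-3.01, 3.01], [-1.01, 2.22], [0.06, 2.58], [-1.02, 4.17], [0.09, 2.62], [-3.14, 3.14]. Speed limits (rad/s): [2.57, 2.57, 3.14, 3.14, 3.14, 3.14].

### API

Orientations are given as a rotation vector (axis times angle).
In Python, from station import telemetry, optics, ctrl gives the robot as it stands.
- The arm moves only by the shell command python3 -m pendant 'ROWS' [FORCE]. ROWS is JSON, one flat list of numbers, 7 for each row, row after row: the turn, a rotation vector about the tool's x, y, z as a fraction of full scale, then the shift along the tool's x, y, z as a fraction of full scale, then the opening, from 0 (shut) to 1 (fully open). In form: [ax, ay, az, tx, ty, tz, fingers, ax, ay, az, tx, ty, tz, fingers, ...]. A call has 1 to 12 rows; each row is the pose to reach, as a shift and turn from the pose commanded when the call began, along the tool's axes at that moment; what a row does not reach only later rows make up. Full scale, the value 1, is 300 mm for a shift and 30 degrees for a turn. A row lasts 1/8 s, in which the tool goes at most 62.5 mm and 10.7 degrees, less where a joint would pass 70% of its speed; a pose out of reach is approached as far as the arm can. A call with a number of a shift or a turn outside -1 to 1 is refused whole. A call with a gripper value outside its range is refused whole. The fingers move at their own pace and stop on an object; FORCE is the grip in N (left out, the last holds). Time passes only in rows, so rows that repeat a pose let the fingers close. It gives the time, the measured TCP pose, the force, the opening and the grip force at its end, in the units of the state.
- telemetry.get_obs(): the state, without advancing time (a new reading comes with each control period).
- optics.get_image(name): name is "scene" or "top" or "wrist"; returns a dict with "image" (400x640x3 uint8, red, green, blue), "depth" (400x640 float32, m along the optical axis (not along the pixel's ray), 0 where there is no reading), "fx", "fy", "cx", "cy" (pixels), "rvec" (rotation vector, rad) and "tvec" (3), from world to camera coordinates, as OpenCV has them. Camera axes: x right, y down, z forward; pixel columns grow to the right and rows downward; lengths in m; the calibration is good to about 2 mm. A picture is of the moment at which its call begins.
- ctrl.finish_job(): hands the job in; it is judged then, once.
The state is a dict: "t": time; "q": joint angles; "dq": joint speeds; "effort": joint torques, N m; "tool_pos": TCP position; "tool_rot": TCP orientation; "contact_force": force on the tool from outside, world axes, zero at the start; "wrist_torque": the same for the moment, N m; "opening": finger opening in m; "grip_force": force on a finger pad.
Only numpy, scipy, OpenCV 4.12 (cv2) and the standard library are available. Lean on these libraries where they do the work, as an engineer would, in place of code of your own. Each camera call takes 0.05 s, during which the arm holds its last target. There are 200 camera calls.

### The job

On top of the dust extractor, swing the steel hook by its red post until it rests in its brass catch, then turn the black fastener clockwise until the white slot on it lines up with the two red marks. Last, press down on the orange pad so that the filter cover is squeezed down firmly onto the frame against its springy gasket, and finish while still holding it pressed with the fingers: do not let go. Leave the loose tools and other things where they are.

Things in the scene. Friction and masses are not known exactly. Their poses are not given: they have to be found in the camera images.
- extractor: dark steel box, 260 mm (its x) x 340 mm (its y) x 120 mm tall, fixed to the table; origin at the centre of its underside, z up. Only its place and its yaw vary. The aluminium filter cover (160 x 200 x 8 mm) is centred on its top, upper face 134 mm above the table at rest
- cover (a joint): how far the filter cover is pressed down (m): 0 at rest on its gasket, 0.006 fully down against the frame. It moves straight down without tipping; a push of about 4 N starts it and about 11 N takes it fully down, where it meets a hard stop. It springs back when released
- pad (a point): centre of the upper face of the round orange press pad (139 mm above the table at rest) that is fixed on the cover and moves with it; 40 mm diameter, 5 mm thick. It lies 40 mm towards -x and 15 mm towards -y of the extractor's centre, in the extractor's frame
- hook (a joint): angle of the hook about its upright pivot (rad): 0 in its catch (hard stop; the hook then points along the extractor's +y), growing counter-clockwise seen from above as it opens, to 1.5. Light friction keeps it where it is left (about 1 N at the post)
- hook_pivot (a point): point on the hook's pivot axis, at the underside of the hook bar, 142 mm above the table; the bar is 6 mm thick and 16 mm wide. The pivot is 50 mm towards +x and 150 mm towards -y of the extractor's centre, in the extractor's frame
- hook_post (a point): centre of the upright red post on the hook, 58 mm from the pivot axis; the post is 16 mm in diameter and stands from 148 to 178 mm above the table, this point is at 163 mm. The brass catch, on the cover near the hook's tip (84 mm from the pivot), stands 26 mm above the cover and is open towards the extractor's -x; with the hook closed the catch begins 15 mm beyond the post's centre along the hook
- fastener (a joint): angle of the fastener (rad): 0 when the slot lines up with the red marks (slot along the extractor's x; the marks are 12 mm red dashes on the cover on either side of the fastener), negative before that; it grows as the fastener turns clockwise seen from above. There is no stop at 0: it can be overturned up to 0.4. Friction 0.06 N m keeps it where it is left
- fastener_grip (a point): point on the fastener's upright axis, 154 mm above the table, 55 mm towards +y of the extractor's centre in the extractor's frame. The fastener is a steel disc (44 mm diameter, top 139 mm above the table) with a black upright wing on it, 42 mm long, 13 mm thick, from 139 to 165 mm above the table, to be pinched across its thickness; the white slot runs along the wing's top. This point's x axis lies along the wing
- gouge: loose screwdriver-like gouge, 170 mm, wooden handle and steel shank, lying on the extractor's rim beside the cover on the fastener's side; leave alone
- mallet: loose hammer with a dark wooden handle, lying on the table beside the extractor; leave alone
- brush: loose 180 mm dust brush lying on the table beside the extractor on the hook's side; leave alone
- glue: loose glue jar with red lid, 64 mm diameter, 85 mm tall, standing on the table at the extractor's -x side; leave alone
- rosette: loose white plaster rosette, 42 mm diameter, 20 mm tall, lying on the rim at the extractor's +x side; leave alone
- offcut: loose wooden offcut, 90 x 50 x 30 mm, on the table to the robot's right; leave alone
- cup: loose blue mug, 76 mm diameter, 85 mm tall, on the table to the robot's left; leave alone

How it is judged:
By the outcome, as a careful person would: the job done as asked, in the order asked, and still so for the second after the job is handed in, while the arm keeps its last pose, push and grip.
It also fails if it takes over 56 s, if anything falls off the work surface, if the arm or the gripper's body presses on something with over 40 N, if the wrist force passes 120 N, or if a joint passes its speed limit or range.

## Working session

There is one attempt and no reset: what is moved stays moved. The work goes in short steps, Python scripts to look and compute and a shell command to move; the robot and the scene stay as the last step left them, time stands still between calls to the robot, and variables do not carry over. Pictures are saved under pics/ and viewed, at most 10 in all, crops included, and the job is handed in when it is done.

```bash
mkdir -p pics; ls
cat > h.py <<'E'
import numpy as np, cv2
from station import telemetry, optics, ctrl
def cam(n):
    d=optics.get_image(n); d["R"]=cv2.Rodrigues(np.array(d["rvec"],float))[0]; d["t"]=np.array(d["tvec"],float).ravel(); return d
def save(d,f): cv2.imwrite("pics/"+f,d["image"][:,:,::-1])
def ray(d,uv,z):
    uv=np.atleast_2d(uv).astype(float)
    r=np.c_[(uv[:,0]-d["cx"])/d["fx"],(uv[:,1]-d["cy"])/d["fy"],np.ones(len(uv))]@d["R"]
    c=-d["R"].T@d["t"]
    return c+r*((z-c[2])/r[:,2])[:,None]
def proj(d,P):
    p=np.atleast_2d(P)@d["R"].T+d["t"]; return np.c_[d["fx"]*p[:,0]/p[:,2]+d["cx"],d["fy"]*p[:,1]/p[:,2]+d["cy"]]
E
python3 - <<'E'
from h import *
a=cam("scene");b=cam("top");save(a,"s0.png");save(b,"t0.png")
for d in(a,b): print(d["fx"],-d["R"].T@d["t"])
print(telemetry.get_obs())
E
```

```text
pics
427.0233536454487 [ 1.20697848 -0.01293311  0.95424212]
445.70738035217045 [ 0.43959929 -0.01498221  1.57232677]
{'t': 0.1, 'q': array([ 1.13602218e+00,  5.32769128e-02,  1.61415609e+00, -1.85157881e-05,
        1.47598925e+00, -1.18970521e-01]), 'dq': array([-1.50961763e-03,  5.56237691e-04, -2.51232743e-03, -5.17094931e-04,
       -3.10780417e-04, -4.62169687e-05]), 'effort': array([ 3.13040482e-04, -3.94905603e+01, -3.71361780e+01, -1.29383898e-04,
        3.93668481e-03,  8.91059301e-06]), 'tool_pos': array([0.19386197, 0.59358405, 0.23019495]), 'tool_rot': array([-4.93925558e-01, -3.10203217e+00,  2.77195445e-03]), 'contact_force': array([-0.77437207,  0.14745953,  0.16328777]), 'wrist_torque': array([-0.02209372,  0.0009284 ,  0.04025163]), 'grip_force': 0.0, 'opening': 0.08556913151971411}
```

View pics/s0.png

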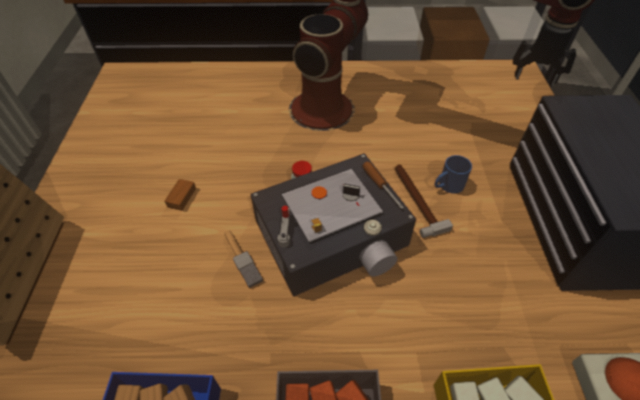

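View pics/t0.png

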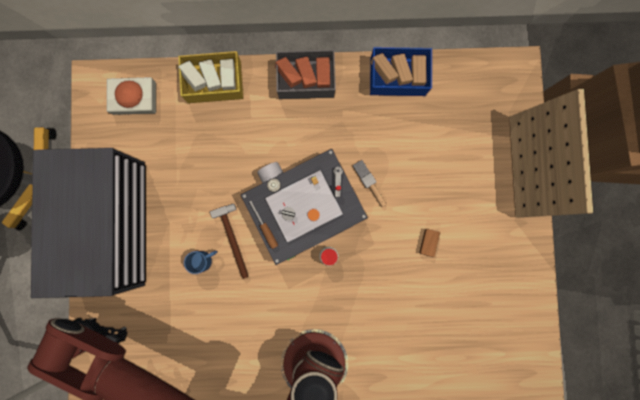

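The top view shows the cover around (303,207), the pad at (313,215), the fastener at (288,214), the hook at (337,180) and the catch at (313,181). I'll get the extractor's pose from the cover outline and the pad, then the hook angle from its red post.

```bash
cat > pose.py <<'E'
from h import *
for n,roi in(("top",(235,145,375,270)),("scene",(245,150,420,290))):
    d=cam(n); im=d["image"]; hsv=cv2.cvtColor(im,cv2.COLOR_RGB2HSV)
    x0,y0,x1,y1=roi; m=np.zeros(im.shape[:2],np.uint8); m[y0:y1,x0:x1]=1
    H,S,V=[hsv[:,:,i].astype(int) for i in range(3)]
    def big(k):
        k=(k&(m>0)).astype(np.uint8); nn,l,st,c=cv2.connectedComponentsWithStats(k); i=1+np.argmax(st[1:,4]); return (l==i),c[i],st[i,4]
    o,co,ao=big((H>4)&(H<16)&(S>170)&(V>150)); pad=ray(d,co,.139)[0]
    g=(S<50)&(V>120); g,_,ag=big(g)
    k=cv2.morphologyEx(g.astype(np.uint8),cv2.MORPH_OPEN,np.ones((5,5)))
    ys,xs=np.nonzero(k); P=ray(d,np.c_[xs,ys],.134)[:,:2]
    r=cv2.minAreaRect((P*1000).astype(np.float32)); print(n,"pad",pad,ao,"rect mm",r)
    red=((H<4)|(H>174))&(S>150)&(V>100)&(m>0)
    nn,l,st,c=cv2.connectedComponentsWithStats(red.astype(np.uint8))
    for i in range(1,nn):
        if st[i,4]>2: print(" red",c[i],st[i,4],ray(d,c[i],.163)[0][:2],ray(d,c[i],.134)[0][:2])
    cv2.imwrite(f"pics/c_{n}.png",cv2.resize(im[y0:y1,x0:x1,::-1],None,fx=4,fy=4,interpolation=cv2.INTER_CUBIC))
a=cv2.imread("pics/c_top.png");b=cv2.imread("pics/c_scene.png");
cv2.imwrite("pics/c.png",a)
E
python3 pose.py
```

```text
top pad [ 0.50400551 -0.01289059  0.139     ] 74 rect mm ((533.9453125, 16.77819061279297), (162.43292236328125, 200.75086975097656), 25.21295928955078)
 red [338.06666667 187.6       ] 15 [ 0.58611664 -0.09498626] [ 0.58913156 -0.09663252]
 red [328.765 256.66 ] 200 [ 0.36902147 -0.05863065] [ 0.36756917 -0.05952881]
scene pad [ 0.50402399 -0.01198517  0.139     ] 123 rect mm ((533.6690063476562, 18.977493286132812), (157.38111877441406, 196.95230102539062), 25.397083282470703)
 red [301.42780749 168.03208556] 187 [ 0.44316289 -0.05513671] [ 0.4151681  -0.05668353]
 red [284.5 208. ] 26 [ 0.57373997 -0.09318941] [ 0.550531  -0.0961309]
```

View pics/c_top.png

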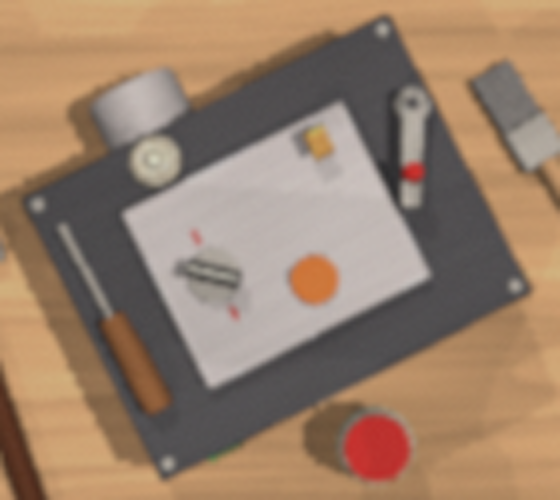

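The crop shows the hook about 60° open with its red post at (412,172), the wing about 50° short of the red marks at (195,236) and (235,312), and the pad at (313,279). Cover fit and pad agree: centre (0.534, 0.017), yaw 25.3°. I'll make a helper that gives the step in tool axes, then go above the post.

```bash
cat > plan.py <<'E'
# python3 plan.py x y z yawdeg : step (tool axes, full-scale units); yaw = direction of tool y
import sys
from h import *
from scipy.spatial.transform import Rotation as Ro
def plan(x,y,z,yaw):
    o=telemetry.get_obs(); R=Ro.from_rotvec(o["tool_rot"]); a=np.radians(yaw)
    T=Ro.from_matrix(np.array([[-np.sin(a),np.cos(a),0],[np.cos(a),np.sin(a),0],[0,0,-1]]).T if 0 else np.c_[[-np.sin(a),np.cos(a),0],[np.cos(a),np.sin(a),0],[0,0,-1]])
    for k in (1,-1):
        Tk=T if k==1 else T*Ro.from_euler("z",180,degrees=True)
        r=(R.inv()*Tk).as_rotvec(degrees=True)/30
        if np.linalg.norm(r)<3.01: break
    s=R.inv().apply(np.array([x,y,z])-o["tool_pos"])/.3
    ty=R.as_matrix()[:,1]
    print("turn",r.round(3),"shift",s.round(3),"| now",o["tool_pos"].round(4),"yaw",np.degrees(np.arctan2(ty[1],ty[0])).round(1),"q6",o["q"][5].round(2),"F",o["contact_force"].round(1),"t",round(o["t"],2))
plan(*map(float,sys.argv[1:]))
E
python3 plan.py .585 -.094 .25 56; python3 plan.py .42 .2 .27 56
```

```text
turn [-0.002  0.     0.53 ] shift [-1.951 -1.774 -0.063] | now [0.1939 0.5937 0.2305] yaw 71.9 q6 -0.12 F [ 0.1  0.2 -0.3] t 0.2
turn [-0.002  0.     0.53 ] shift [-1.124 -1.014 -0.13 ] | now [0.1939 0.5937 0.2305] yaw 71.9 q6 -0.12 F [ 0.1  0.2 -0.3] t 0.2
```

```bash
python3 -m pendant '[0,0,0.3,-0.98,-0.89,-0.13,1, 0,0,0.53,-0.98,-0.89,-0.13,1, 0,0,0.53,-0.98,-0.89,-0.13,1, 0,0,0.53,-0.98,-0.89,-0.13,1, 0,0,0.53,-0.98,-0.89,-0.13,1, 0,0,0.53,-0.98,-0.89,-0.13,1, 0,0,0.53,-0.98,-0.89,-0.13,1, 0,0,0.53,-0.98,-0.89,-0.13,1, 0,0,0.53,-0.98,-0.89,-0.13,1]' 20; python3 plan.py .52 -.03 .33 56
```

```text
t: 1.32
tool_pos: [0.3903, 0.2494, 0.27]
tool_rot: [-0.918, -3.004, -0.0]
contact_force: [0.2, 0.5, -0.3]
opening: 0.0854
grip_force: 0.0
turn [-0.    -0.001  0.001] shift [-0.879 -0.531 -0.2  ] | now [0.3903 0.2494 0.27  ] yaw 56.0 q6 -0.57 F [ 0.2  0.5 -0.3] t 1.32
```

```bash
python3 -m pendant '[0,0,0,-0.88,-0.53,-0.2,1, 0,0,0,-0.88,-0.53,-0.2,1, 0,0,0,-0.88,-0.53,-0.2,1, 0,0,0,-0.88,-0.53,-0.2,1, 0,0,0,-0.88,-0.53,-0.2,1, 0,0,0,-0.88,-0.53,-0.2,1, 0,0,0,-0.88,-0.53,-0.2,1, 0,0,0,-0.88,-0.53,-0.2,1]'
python3 - <<'E'
from h import *
d=cam("wrist"); save(d,"w1.png"); np.savez("w1.npz",**d)
print(-d["R"].T@d["t"],d["fx"])
c=np.radians(25.3);M=lambda v:np.array([.534+v[0]*np.cos(c)-v[1]*np.sin(c),.0175+v[0]*np.sin(c)+v[1]*np.cos(c),v[2]])
for n,v in dict(pad=(-.04,-.015,.139),piv=(.05,-.15,.148),fas=(0,.055,.165)).items(): print(n,M(v).round(4),proj(d,M(v)).round(0))
E
```

```text
t: 2.33
tool_pos: [0.5202, -0.0287, 0.3298]
tool_rot: [-0.914, -3.005, -0.0]
contact_force: [-0.4, 0.1, -0.3]
opening: 0.0853
grip_force: 0.0
[0.45774718 0.01293151 0.47178553] 327.3305719970635
pad [ 0.5042 -0.0132  0.139 ] [[320. 155.]]
piv [ 0.6433 -0.0967  0.148 ] [[326. 298.]]
fas [0.5105 0.0672 0.165 ] [[398. 116.]]
```

View pics/w1.png

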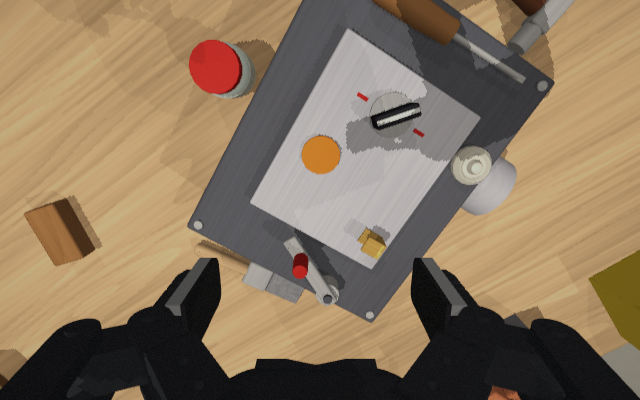

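The wrist view shows the pad at (321,154), pivot at (327,298), red post top at (301,258) and wing slot from (375,125) to (418,108), all within a couple of pixels of the prediction. Next: refine these by mask.

```bash
cat > wr.py <<'E'
from h import *
def measure(d):
    hsv=cv2.cvtColor(d["image"],cv2.COLOR_RGB2HSV); H,S,V=[hsv[:,:,i].astype(int) for i in range(3)]
    def comps(k,mn):
        n,l,st,c=cv2.connectedComponentsWithStats(k.astype(np.uint8)); return [(st[i,4],c[i],l==i) for i in range(1,n) if st[i,4]>=mn]
    red=((H<5)|(H>172))&(S>140)&(V>80)
    for a,c,m in comps(red,12):
        ys,xs=np.nonzero(m); P=ray(d,np.c_[xs,ys],.163 if 100<a<900 else .134)[:,:2]
        print("red",a,c.round(1),"xy",P.mean(0).round(4))
    for a,c,m in comps((H>8)&(H<18)&(S>180)&(V>150),300): print("orange",a,c.round(1),ray(d,c,.139)[0].round(4))
    return comps
if __name__=="__main__":
    d=dict(np.load("w1.npz")); comps=measure(d); 
    g=d["image"][85:150,355:440].max(2); 
    blk=np.zeros(d["image"].shape[:2],bool); blk[85:150,355:440]=g<60
    for a,c,m in comps(blk,60):
        ys,xs=np.nonzero(cv2.morphologyEx(m.astype(np.uint8),cv2.MORPH_CLOSE,np.ones((9,9)))); P=ray(d,np.c_[xs,ys],.162)[:,:2]
        print("wing",a,c,cv2.minAreaRect((P*1000).astype(np.float32)))
    print("slot",ray(d,[[375,125],[418,108]],.165))
E
python3 wr.py
```

```text
red 2183 [214.6  66.5] xy [ 0.3783 -0.0505]
red 40 [362.1  96.5] xy [0.4804 0.0528]
red 38 [418.2 132.4] xy [0.5418 0.082 ]
red 331 [299.9 265.6] xy [ 0.5868 -0.0935]
orange 1113 [320.4 154.3] [ 0.5043 -0.0124  0.139 ]
wing 503 [394.06560636 115.20477137] ((509.6391296386719, 66.0224838256836), (44.504173278808594, 14.647747993469238), 74.57978057861328)
slot [[0.50615529 0.04592586 0.165     ]
 [0.51487141 0.0858334  0.165     ]]
```

```bash
python3 plan.py .5868 -.0935 .20 56;python3 plan.py .5868 -.0935 .163 56
```

```text
turn [-0.    -0.001  0.005] shift [-0.305 -0.056  0.433] | now [ 0.5202 -0.0288  0.3299] yaw 56.2 q6 -1.18 F [-0.  -0.4 -0.5] t 2.38
turn [-0.    -0.001  0.005] shift [-0.305 -0.056  0.556] | now [ 0.5202 -0.0288  0.3299] yaw 56.2 q6 -1.18 F [-0.  -0.4 -0.5] t 2.38
```

```bash
python3 -m pendant '[0,0,0.005,-0.15,-0.03,0.13,0.5, 0,0,0.005,-0.305,-0.056,0.26,0.5, 0,0,0.005,-0.305,-0.056,0.4,0.5, 0,0,0.005,-0.305,-0.056,0.5,0.5, 0,0,0.005,-0.305,-0.056,0.556,0.5, 0,0,0.005,-0.305,-0.056,0.556,0.5, 0,0,0.005,-0.305,-0.056,0.556,0.2, 0,0,0.005,-0.305,-0.056,0.556,0.1, 0,0,0.005,-0.305,-0.056,0.556,0, 0,0,0.005,-0.305,-0.056,0.556,0, 0,0,0.005,-0.305,-0.056,0.556,0]' 20
python3 - <<'E'
from h import *
o=telemetry.get_obs();R=cv2.Rodrigues(o["tool_rot"])[0]
pv=np.array([.6433,-.097]);p0=o["tool_pos"];th0=np.arctan2(p0[1]-pv[1],p0[0]-pv[0]);th1=np.radians(115.35)
print(np.degrees(th0),np.hypot(*(p0[:2]-pv)))
for f in np.r_[np.linspace(.125,1,8)]:
    t=th0+(th1-th0)*f
    print((R.T@(np.r_[pv+.058*np.array([np.cos(t),np.sin(t)]),.163]-p0)/.3).round(3))
E
```

```text
t: 3.75
tool_pos: [0.5884, -0.0957, 0.1658]
tool_rot: [0.921, 3.0, 0.001]
contact_force: [0.9, 0.9, 6.0]
opening: 0.0148
grip_force: 20.3
178.62058112948483 0.054932911654653666
[0.021 0.018 0.009]
[0.031 0.043 0.009]
[0.037 0.069 0.009]
[0.039 0.095 0.009]
[0.038 0.122 0.009]
[0.033 0.148 0.009]
[0.025 0.173 0.009]
[0.013 0.197 0.009]
```

```bash
python3 -m pendant '[0,0,0,0.012,0.015,-0.008,0, 0,0,0,0.022,0.04,-0.008,0, 0,0,0,0.029,0.066,-0.008,0, 0,0,0,0.031,0.092,-0.008,0, 0,0,0,0.03,0.119,-0.008,0, 0,0,0,0.025,0.145,-0.008,0, 0,0,0,0.017,0.17,-0.008,0, 0,0,0,0.005,0.19,-0.008,0, 0,0,0,0.005,0.192,-0.008,0, 0,0,0,0.005,0.192,-0.008,0]'; python3 plan.py .6185 -.0446 .166 56
python3 - <<'E'
from h import *
d=cam("wrist"); save(d,"w2.png")
E
```

```text
t: 5.0
tool_pos: [0.6186, -0.0467, 0.1657]
tool_rot: [0.922, 3.003, 0.002]
contact_force: [-1.0, -0.1, -0.8]
opening: 0.0144
grip_force: 20.6
turn [ 0.002  0.001 -0.004] shift [ 0.004  0.006 -0.001] | now [ 0.6186 -0.0467  0.1657] yaw 55.9 q6 -1.17 F [-1.  -0.1 -0.8] t 5.0
```

View pics/w2.png

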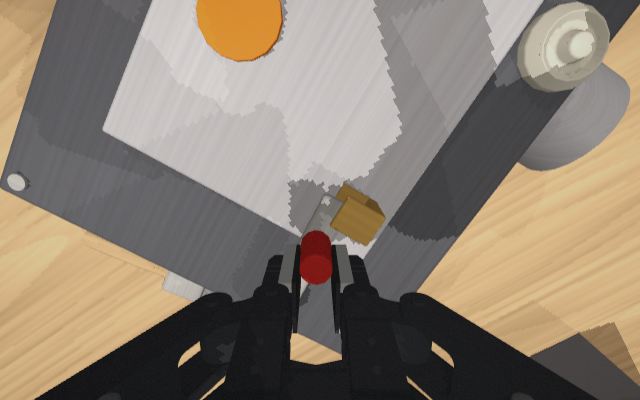

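The post is pinched at (316,258). The hook tip (322,212) is just short of the catch (357,215), so I'll push on along the tangent in small steps until the stop is felt.

```bash
python3 -m pendant '[0,0,0,-0.005,0.009,0,0, 0,0,0,-0.01,0.017,0,0, 0,0,0,-0.01,0.017,0,0]'; python3 -m pendant '[0,0,0,-0.005,0.009,0,0, 0,0,0,-0.005,0.009,0,0]'; python3 -m pendant '[0,0,0,-0.005,0.009,0,0, 0,0,0,-0.005,0.009,0,0]'
```

```text
t: 5.42
tool_pos: [0.6221, -0.0452, 0.1657]
tool_rot: [-0.922, -2.999, 0.004]
contact_force: [-8.0, -1.1, 3.3]
opening: 0.0147
grip_force: 20.9
t: 5.68
tool_pos: [0.6223, -0.045, 0.1655]
tool_rot: [-0.92, -2.993, 0.011]
contact_force: [-16.4, -5.1, 6.7]
opening: 0.0146
grip_force: 21.5
t: 5.92
tool_pos: [0.6224, -0.0448, 0.1653]
tool_rot: [-0.919, -2.986, 0.018]
contact_force: [-27.2, -8.8, 13.1]
opening: 0.0145
grip_force: 22.2
```

The stop is firm: the force rises and nothing moves. I'll relax the push, open and lift.

```bash
python3 -m pendant '[0,0,0,0.0105,-0.019,0,0, 0,0,0,0.0105,-0.019,0,0]'; python3 -m pendant '[0,0,0,0,0,0,0.3, 0,0,0,0,0,0,0.5, 0,0,0,0,0,-0.1,0.5, 0,0,0,0,0,-0.25,0.6, 0,0,0,0,0,-0.4,0.8, 0,0,0,0,0,-0.4,1, 0,0,0,0,0,-0.4,1]';python3 plan.py .54 .02 .33 -14; python3 plan.py .511 .0675 .22 -14
```

```text
t: 6.18
tool_pos: [0.622, -0.0452, 0.1656]
tool_rot: [-0.922, -3.0, 0.002]
contact_force: [-6.5, -0.5, 1.6]
opening: 0.0147
grip_force: 21.0
t: 7.05
tool_pos: [0.6234, -0.0445, 0.2857]
tool_rot: [0.922, 3.003, 0.0]
contact_force: [0.2, 0.1, -0.9]
opening: 0.0854
grip_force: 0.0
turn [1.000e-03 0.000e+00 2.329e+00] shift [ 0.351  0.022 -0.148] | now [ 0.6234 -0.0445  0.2857] yaw 55.9 q6 -1.17 F [ 0.2  0.1 -0.9] t 7.05
turn [1.000e-03 0.000e+00 2.329e+00] shift [0.52  0.099 0.219] | now [ 0.6234 -0.0445  0.2857] yaw 55.9 q6 -1.17 F [ 0.2  0.1 -0.9] t 7.05
```

```bash
python3 -m pendant '[0,0,0.35,0.18,0.01,-0.1,1, 0,0,0.7,0.351,0.022,-0.148,1, 0,0,1,0.351,0.022,-0.148,1, 0,0,1,0.351,0.022,-0.148,1]'; python3 -m pendant '[0,0,0.35,0,0,0,1, 0,0,0.7,0,0,0,1, 0,0,1,0,0,0,1, 0,0,1,0,0,0,1, 0,0,1,0,0,0,1]'
python3 - <<'E'
from h import *
d=cam("wrist"); save(d,"w3.png"); np.savez("w3.npz",**d)
print(-d["R"].T@d["t"])
import wr; wr.measure(d)
E
python3 plan.py .511 .0675 .22 -14
```

```text
t: 7.55
tool_pos: [0.5391, 0.0203, 0.3286]
tool_rot: [-1.664, -2.663, 0.001]
contact_force: [-0.2, -0.2, -0.6]
opening: 0.0856
grip_force: 0.0
t: 8.18
tool_pos: [0.5398, 0.0197, 0.3293]
tool_rot: [-2.296, -2.142, 0.002]
contact_force: [-0.3, -0.5, -0.2]
opening: 0.0856
grip_force: 0.0
[0.54480775 0.0943572  0.47118397]
red 38 [314.4 112.8] xy [0.5421 0.082 ]
red 35 [256.3 146.5] xy [0.4803 0.0527]
red 12 [  2.6 171.4] xy [0.2109 0.0453]
red 17 [ 10.1 174.8] xy [0.2176 0.0412]
red 13 [  0.8 205.8] xy [0.1957 0.0082]
red 1488 [186.6 234. ] xy [ 0.3909 -0.0385]
red 14 [  4.2 226.6] xy [ 0.1909 -0.0157]
red 348 [398.8 236.2] xy [ 0.6197 -0.0443]
red 26 [  9.9 230.5] xy [ 0.1956 -0.0208]
red 30 [  4.3 247.5] xy [ 0.1821 -0.0405]
orange 957 [286.2 205.9] [ 0.5054 -0.0116  0.139 ]
turn [-0.002  0.     0.333] shift [ 0.152 -0.106  0.365] | now [0.5398 0.0197 0.3295] yaw -4.0 q6 -0.03 F [0.1 0.3 0.2] t 8.22
```

View pics/w3.png

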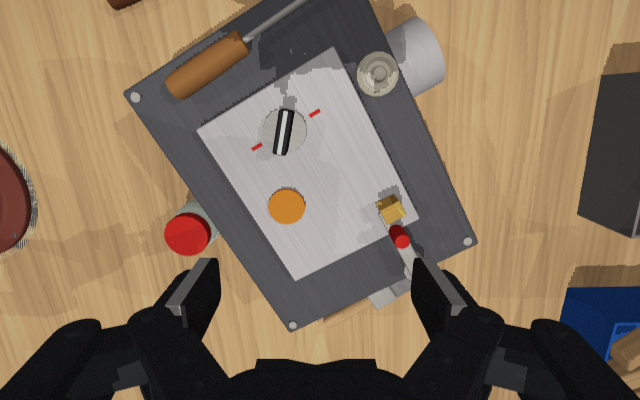

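The hook lies in its catch at (391,209), and its post is at (0.620,-0.044), where it should be when closed. The wing slot runs (280,154)–(289,110), with the marks at (256,146) and (314,113). Next I'll measure the wing angle and plan the pinch.

```bash
cat > wing.py <<'E'
from h import *
def wing(d,c=(.5112,.0673)):
    u,v=proj(d,[*c,.165])[0].round().astype(int); w=32; s=d["image"][v-w:v+w,u-w:u+w]
    k=(s.max(2)<60).astype(np.uint8); k=cv2.morphologyEx(k,cv2.MORPH_CLOSE,np.ones((7,7)))
    n,l,st,cc=cv2.connectedComponentsWithStats(k); i=1+np.argmax(st[1:,4]); m=(l==i)
    hw=(s.min(2)>150)&m; 
    for nm,q,z in(("wing",m,.163),("slot",hw,.165)):
        ys,xs=np.nonzero(q)
        if len(xs)<5: continue
        P=ray(d,np.c_[xs+u-w,ys+v-w],z)[:,:2]; e,V=np.linalg.eigh(np.cov((P-P.mean(0)).T)); a=V[:,1]
        print(nm,len(xs),P.mean(0).round(4),"ang",(np.degrees(np.arctan2(a[1],a[0]))%180).round(2))
if __name__=="__main__": wing(dict(np.load("w3.npz")))
E
python3 wing.py;python3 plan.py .511 .0673 .17 -14;python3 plan.py .511 .0673 .15 -14
```

```text
wing 675 [0.5121 0.0684] ang 74.08
slot 182 [0.5114 0.0681] ang 74.89
turn [-0.002  0.     0.333] shift [ 0.151 -0.106  0.532] | now [0.5398 0.0197 0.3295] yaw -4.0 q6 -0.03 F [0.1 0.3 0.2] t 8.22
turn [-0.002  0.     0.333] shift [ 0.151 -0.106  0.599] | now [0.5398 0.0197 0.3295] yaw -4.0 q6 -0.03 F [0.1 0.3 0.2] t 8.22
```

```bash
python3 -m pendant '[0,0,0.3,0.08,-0.05,0.15,0.5, 0,0,0.367,0.152,-0.106,0.3,0.5, 0,0,0.367,0.152,-0.106,0.45,0.5, 0,0,0.367,0.152,-0.106,0.53,0.5, 0,0,0.367,0.152,-0.106,0.59,0.5, 0,0,0.367,0.152,-0.106,0.595,0.5, 0,0,0.367,0.152,-0.106,0.595,0.5, 0,0,0.367,0.152,-0.106,0.595,0.2, 0,0,0.367,0.152,-0.106,0.595,0, 0,0,0.367,0.152,-0.106,0.595,0, 0,0,0.367,0.152,-0.106,0.595,0, 0,0,0.367,0.152,-0.106,0.595,0]' 40;python3 plan.py .511 .0673 .151 -64.65
```

```text
t: 9.72
tool_pos: [0.5118, 0.0677, 0.1525]
tool_rot: [2.494, 1.909, 0.002]
contact_force: [-1.2, 0.5, 4.7]
opening: 0.0112
grip_force: 44.6
turn [ 0.002 -0.002  1.65 ] shift [-0.002 -0.002  0.005] | now [0.5118 0.0677 0.1525] yaw -15.1 q6 0.25 F [-1.2  0.5  4.7] t 9.72
```

```bash
python3 -m pendant '[0,0,0.2,0,0,0,0, 0,0,0.4,0,0,0,0, 0,0,0.6,0,0,0,0, 0,0,0.82,0,0,0,0, 0,0,0.82,0,0,0,0]'; python3 -m pendant '[0,0,0.2,0,0,0,0, 0,0,0.4,0,0,0,0, 0,0,0.6,0,0,0,0, 0,0,0.83,0,0,0,0, 0,0,0.83,0,0,0,0, 0,0,0.83,0,0,0,0]'; python3 plan.py .511 .0673 .151 -64.65
```

```text
t: 10.35
tool_pos: [0.5119, 0.0677, 0.1523]
tool_rot: [2.843, 1.335, 0.002]
contact_force: [-0.5, -0.3, 5.3]
opening: 0.0118
grip_force: 44.7
t: 11.1
tool_pos: [0.512, 0.0676, 0.1523]
tool_rot: [3.063, 0.694, 0.002]
contact_force: [0.8, -0.1, 4.1]
opening: 0.012
grip_force: 44.7
turn [ 0.002 -0.003  0.006] shift [-0.003 -0.001  0.004] | now [0.512  0.0676 0.1523] yaw -64.5 q6 1.11 F [ 0.8 -0.1  4.1] t 11.1
```

Release straight up and check from above.

```bash
python3 -m pendant '[0,0,0,0,0,0,0.3, 0,0,0,0,0,0,0.5, 0,0,0,0,0,-0.08,0.5, 0,0,0,0,0,-0.25,0.6, 0,0,0,0.2,0,-0.45,0.8, 0,0,0,0.2,0,-0.6,1, 0,0,0,0.2,0,-0.6,1, 0,0,0,0.2,0,-0.6,1]';python3 - <<'E'
from h import *
import wr,wing
d=cam("wrist"); save(d,"w4.png"); np.savez("w4.npz",**d)
wr.measure(d); wing.wing(d)
E
python3 plan.py .511 .0673 .151 -64.65
```

```text
t: 12.1
tool_pos: [0.5653, 0.0934, 0.3307]
tool_rot: [-3.065, -0.69, 0.002]
contact_force: [-0.6, -0.0, -1.1]
opening: 0.0852
grip_force: 0.0
red 407 [466.7 189.9] xy [ 0.6193 -0.0447]
red 30 [316.  196.5] xy [0.5421 0.0821]
red 1123 [353.1 332.5] xy [ 0.4032 -0.0347]
orange 830 [377.5 259.3] [ 0.5064 -0.0118  0.139 ]
wing 509 [0.5158 0.07  ] ang 25.64
slot 105 [0.5124 0.068 ] ang 25.41
turn [-0.002  0.006  0.001] shift [-0.197  0.002  0.596] | now [0.5647 0.0933 0.3296] yaw -64.6 q6 1.16 F [ 0.4  0.  -0.7] t 12.15
```

View pics/w4.png

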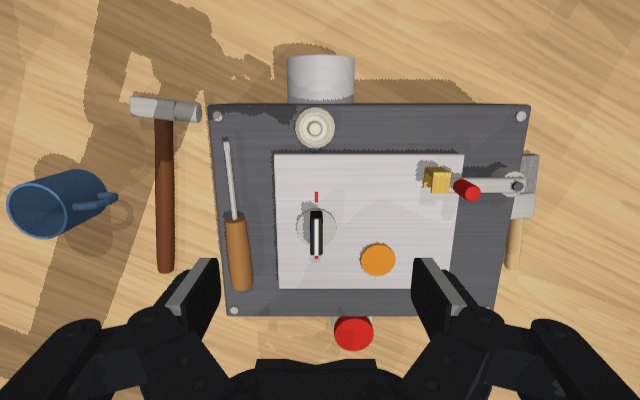

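The slot reads 25.4° against 25.35° for the marks, on the line at (316,197)/(316,257), and the hook sits in the catch at (437,181). The pad is at (377,259). Next I'll shut the fingers over it and press.

```bash
python3 plan.py .505 -.0125 .16 -64.65
```

```text
turn [-0.002  0.006  0.001] shift [-0.329  0.234  0.566] | now [0.5647 0.0933 0.3296] yaw -64.6 q6 1.16 F [ 0.4  0.  -0.7] t 12.15
```

```bash
python3 -m pendant '[0,0,0,-0.16,0.12,0,0, 0,0,0,-0.329,0.234,0.1,0, 0,0,0,-0.329,0.234,0.25,0, 0,0,0,-0.329,0.234,0.4,0, 0,0,0,-0.329,0.234,0.52,0, 0,0,0,-0.329,0.234,0.566,0, 0,0,0,-0.329,0.234,0.566,0, 0,0,0,-0.329,0.234,0.566,0]';python3 plan.py .505 -.0125 .137 -64.65
```

```text
t: 13.15
tool_pos: [0.5074, -0.0125, 0.1636]
tool_rot: [3.064, 0.689, 0.004]
contact_force: [0.6, -0.3, 0.9]
opening: -0.0001
grip_force: 0.0
turn [ 0.003 -0.004  0.   ] shift [-0.007 -0.003  0.089] | now [ 0.5074 -0.0125  0.1636] yaw -64.6 q6 0.96 F [ 0.6 -0.3  0.9] t 13.15
```

```bash
python3 -m pendant '[0,0,0,-0.007,0,0.03,0, 0,0,0,-0.007,0,0.06,0, 0,0,0,-0.007,0,0.07,0, 0,0,0,-0.007,0,0.08,0, 0,0,0,-0.007,0,0.08,0]';python3 -m pendant '[0,0,0,0,0,0.01,0, 0,0,0,0,0,0.017,0, 0,0,0,0,0,0.017,0]'
```

```text
t: 13.78
tool_pos: [0.5045, -0.0132, 0.1385]
tool_rot: [-3.065, -0.689, 0.001]
contact_force: [-2.2, 0.6, 5.1]
opening: -0.0001
grip_force: 2.1
t: 14.15
tool_pos: [0.5049, -0.0133, 0.1345]
tool_rot: [3.065, 0.689, 0.001]
contact_force: [-5.7, 1.1, 8.9]
opening: -0.0002
grip_force: 4.5
```

```bash
python3 -m pendant '[0,0,0,0,0,0.006,0, 0,0,0,0,0,0.006,0]';python3 -m pendant '[0,0,0,0,0,0.006,0, 0,0,0,0,0,0.006,0]';python3 -m pendant '[0,0,0,0,0,0.004,0, 0,0,0,0,0,0.004,0]'
```

```text
t: 14.4
tool_pos: [0.5049, -0.0133, 0.1332]
tool_rot: [3.065, 0.689, 0.001]
contact_force: [-6.9, 0.9, 10.8]
opening: 0.0001
grip_force: 5.3
t: 14.65
tool_pos: [0.505, -0.0133, 0.1329]
tool_rot: [3.065, 0.69, -0.0]
contact_force: [-11.3, 1.1, 17.4]
opening: 0.0
grip_force: 9.0
t: 14.9
tool_pos: [0.505, -0.0133, 0.1329]
tool_rot: [3.065, 0.69, -0.001]
contact_force: [-13.8, 1.2, 24.1]
opening: 0.0001
grip_force: 11.8
```

Bottomed out at about 24 N. I'll ease the sideways drag, hold, and check that it's steady.

```bash
python3 -m pendant '[0,0,0,-0.004,0,0.001,0, 0,0,0,-0.004,0,0.001,0, 0,0,0,-0.004,0,0.001,0, 0,0,0,-0.004,0,0.001,0]'; python3 -m pendant '[0,0,0,0,0,0,0, 0,0,0,0,0,0,0, 0,0,0,0,0,0,0, 0,0,0,0,0,0,0]'
python3 - <<'E'
from h import *
d=cam("top"); cv2.imwrite("pics/end.png",cv2.resize(d["image"][145:275,190:400,::-1],None,fx=3.5,fy=3.5,interpolation=cv2.INTER_CUBIC))
E
```

```text
t: 15.4
tool_pos: [0.505, -0.0133, 0.1329]
tool_rot: [-3.065, -0.69, -0.005]
contact_force: [-9.4, 3.1, 21.8]
opening: -0.0003
grip_force: 11.1
t: 15.9
tool_pos: [0.505, -0.0133, 0.1329]
tool_rot: [-3.065, -0.69, -0.004]
contact_force: [-11.0, 3.3, 22.9]
opening: -0.0
grip_force: 11.1
```

View pics/end.png

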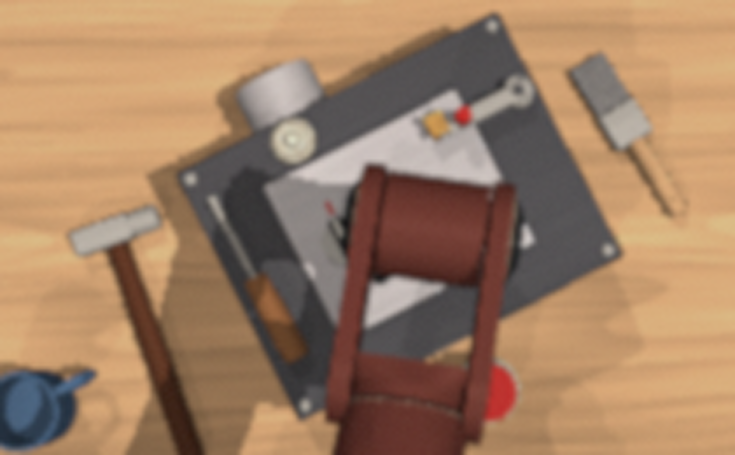

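The hook is in its catch at (435,125) and its post at (463,116). The loose things are where they were, and the press is steady at about 23 N with the cover bottomed.

```bash
python3 -c "
from station import ctrl
print(ctrl.finish_job())"
```

```text
the job is handed in; nothing more can be done
None
```

I closed the hook in its catch, turned the fastener slot onto the red marks (within about 0.1° by camera), and handed the job in at about 16 s with the fingers still holding the cover fully down at about 23 N.

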